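# Lock the dish arm on its post with the linch pin

### The job

Push the linch pin lying on the bench through the cross hole at the top of the stand's post, ring upright and still open, until its shoulder is home against the post, so that it holds down the sprung hub of the dish arm. Then let go and flip the pin's sprung ring over the end of the post and past the pin's nose until it snaps shut, leaving the shoulder still home at the end. Work gently, with never more than about 40 N on the stand or the ring, and leave the other things on the bench where they are.

Things in the scene. Friction and masses are not known exactly. Their poses are not given: they have to be found in the camera images.
- stand: Fixed stand: grey base plate 100x100x12 mm with a steel post in its middle and a dish arm on the post. Origin: centre of the plate's underside, on the bench. z up; x runs along the axis of the post's cross hole; the dish arm goes along +y from the post to a round plate 80 mm across, 96 mm out, with a small covered dish fixed on it, whose lid is about 20 mm below the hole's axis.
- post_foot (a point): Point on the post's axis, 12 mm above the bench. The post ends in a steel block 20x20 mm, 28 mm high. Its 10 mm hole runs along the stand's x at y = 0, 14 mm below the block's flat top; mouths at x = -10 and +10 mm, either may be used. The post's height setting is not measured: hole axis 70 to 92 mm above the bench (block top 84 to 106): touch the top or look.
- hub (a joint): How far the aluminium hub round the post (36 mm across, 18 high) is pushed down on its spring, m: 0 up, 0.010 limit. Up, its top is 2 mm below the hole's axis and covers the hole's lower part; the pin's tapered nose must wedge it down against about 7 N (it reads about 0.001 with the pin home and released). Pushing the pin along takes up to about 15 N.
- linch_pin: Steel linch pin, 90 mm long, 60 g. Origin: on the shank's axis in the shoulder's face, which must meet the post; 4 mm above the bench. x along the shank to the nose, z up as it lies. Shank 8 mm thick to x = 26 mm, then a cone down to 3 mm at x = 38. Shoulder 16 mm wide, x = -12 to 0, z = -4 to 8. Undersides of shank, shoulder and grip are level, and stay so in the post.
- grip (a point): Middle of the pin's flat grip, the only part to hold: 10 mm wide (y), 40 mm long (x = -52 to -12 mm in the pin's frame), 24 mm high (z = -4 to 20). This point is at x = -32, z = 8 mm in the pin's frame.
- nose (a point): Tip of the linch pin's nose, on the axis, x = 38 mm from the pin's origin.
- ring (a joint): Turn of the pin's sprung wire ring, rad: 0 open (standing up, leaning forward over the shank, 0.9 rad above the shank's axis), 0.9 shut (flat in the plane of the shank, round the post and past the nose). Hinge: through x = -6, z = 0 mm of the pin, along its y. Over-centre: from open (it rests at 0 to 0.1) it resists, 2 to 6 N down on the tab; past 0.45 it snaps shut by itself and stays.
- ring_tab (a point): Middle of the ring's flat thumb tab (14 mm wide, 3 thick), 56 mm from the hinge; the tab ends 62 mm from the hinge; dragging on it can draw the pin out a few mm, which must be pushed home again. The ring's far bar is 50 mm from the hinge. Ring 38 mm wide over its wires, which are 4 mm thick.
- spare_dish: Bystander: covered flat clear dish 60 mm across, 13 mm high, loose; origin under its centre.
- lens: Bystander: black hand lens 127x52x9 mm, loose; origin under its middle, lens end to its +x.
- pen: Bystander: marker pen 135 mm long along its y, 16 mm thick, loose; origin under its middle.
There are look-alikes about, which are no part of the job. There is more than one size of the stand; the one meant has the size given above.

How it is judged:
On the way:
1. the pin is home in the post with its ring still open (((x of linch_pin in the frame of stand between -0.0125 and -0.006 m and x of nose in the frame of stand above 0.02 m) or (x of linch_pin in the frame of stand between 0.006 and 0.0125 m and x of nose in the frame of stand below -0.02 m)) and y of linch_pin in the frame of stand between -0.003 and 0.003 m and z of linch_pin in the frame of stand between 0.064 and 0.0945 m and angle between the x axis of linch_pin and the x axis of stand, either way round below 0.12 rad and value of joint hub above 0.0004 m and value of joint ring below 0.3 rad), for 0.2 s.
At the end, for the whole second after the job is handed in: The pin lies through the post's hole, shoulder within 2.5 mm of the post's face, in line with the hole (3 mm, 0.12 rad), holding the hub down by at least 0.4 mm; the ring is shut (joint over 0.8 of 0.9 rad); the pin is released and at rest (((x of linch_pin in the frame of stand between -0.0125 and -0.006 m and x of nose in the frame of stand above 0.02 m) or (x of linch_pin in the frame of stand between 0.006 and 0.0125 m and x of nose in the frame of stand below -0.02 m)) and y of linch_pin in the frame of stand between -0.003 and 0.003 m and z of linch_pin in the frame of stand between 0.064 and 0.0945 m and angle between the x axis of linch_pin and the x axis of stand, either way round below 0.12 rad and value of joint hub above 0.0004 m and value of joint ring above 0.8 rad and contact force between each of the arm, the fingers and linch_pin below 0.1 N and linear speed of linch_pin below 0.02 m/s); the robot touches nothing.
It fails at once if the pin is forced: more than 40 N between pin and stand (contact force between linch_pin and stand above 40 N).
It fails at once if the robot presses on the stand with more than 40 N (contact force between any of the fingers, the arm and stand above 40 N).
It fails at once if the ring is forced with more than 40 N (contact force between any of the fingers, the arm and ring above 40 N).
It fails at once if the spare dish, lens or pen is moved by more than 20 mm (distance of any of spare_dish, lens, pen from where it was at the start of the episode above 0.02 m).
It also fails if it takes over 67 s, if anything falls off the work surface, if the arm or the gripper's body presses on something with over 40 N, if the wrist force passes 120 N, or if a joint passes its speed limit or range.

### The arm

A 6-joint arm with a two-finger parallel gripper is mounted at the origin on a cart in front of the work surface, level with it; the furniture and walls round the work are solid. World frame = base frame: x ahead of the robot, y to its left, z up, the work surface at z = 0. Lengths are in m, angles in rad, forces in N, time in s.
With the tool pointing down it reaches from about 0.35 to 0.85 m from the base axis. Payload 8.1 kg.
Tool frame: the origin (TCP) lies between the finger pads; the fingertips stand 14 mm ahead of it and the grasp point (between the pads) lies 5 mm behind it; z points along the fingers, y is the line along which they close (so a half turn about z gives the same grasp; the last joint's range is limited). The gripper opens to 93 mm and grips with 3 to 60 N. Pads are 15 mm wide; open, the fingers measure 128 mm over their backs; the gripper's body (75 mm by 188 mm) begins 65 mm behind the grasp point.
Start: joints at [1.051, 0.13, 1.488, -0, 1.523, -0.085], TCP at [0.253, 0.544, 0.233] pointing down, gripper open.
Joint ranges: [-2.96, 2.96], [-0.89, 2.26], [0.02, 2.5], [-1.34, 4.48], [0, 2.73], [-2.66, 2.66]. Speed limits (rad/s): [2.39, 2.39, 2.79, 3.14, 3.14, 3.14].

### API

Orientations are given as a rotation vector (axis times angle).
In Python, from plant import robot gives the robot as it stands.
- The arm moves only by the tool arm_command, never from a script. Its argument "targets" is a list of rows, each an object of numbers: "x", "y", "z": the shift along the world's x, y, z in units of 500 mm (1.0 is 500 mm); "rx", "ry", "rz": the turn, a rotation vector about the world's x, y, z in units of 2 rad (1.0 is 2 rad); "claw": the closure in counts, from 0 (fully open) to 255 (shut). In form: [{"x": .., "y": .., "z": .., "rx": .., "ry": .., "rz": .., "claw": ..}, ...]. A call has 1 to 10 rows; each row is the pose to reach, as a shift and turn from the pose commanded when the call began; what a row does not reach only later rows make up. A row lasts 1/12 s, in which the tool goes at most 41.7 mm and 7.16 degrees, less where a joint would pass 70% of its speed; a pose out of reach is approached as far as the arm can. A call with a number of a shift or a turn outside -1 to 1 is refused whole. A call with a gripper value outside its range is refused whole. The fingers move at their own pace and stop on an object; "squeeze" is the grip in N (left out, the last holds). Time passes only in rows, so rows that repeat a pose let the fingers close. It gives the time, the measured TCP pose, the force, the opening and the grip force at its end, in the units of the state.
- robot.read_state(): the state, without advancing time (a new reading comes with each control period).
- robot.read_camera(name): name is "side" or "top"; returns (picture, depth): 420x560x3 uint8, red, green, blue; 420x560 float32, m along the optical axis (not along the pixel's ray), 0 where there is no reading.
- robot.get_calibration(name): a dict with "intrinsics" (3x3 intrinsics, pixels), "origin" and "orientation" of the camera in the world. Camera axes: x right, y up, looking along -z (the intrinsics and any distortion apply to the point x, -y, -z); pixel columns grow to the right and rows downward; lengths in m; the calibration is good to about 2 mm. A picture is of the moment at which its call begins. get_calibration takes no time and is no camera call.
- robot.close_job(): hands the job in; it is judged then, once.
The state is a dict: "t": time; "q": joint angles; "dq": joint speeds; "joint_torque": joint torques, N m; "tool_pos": TCP position; "orientation": TCP orientation; "force": force on the tool from outside, world axes, zero at the start; "wrist_torque": the same for the moment, N m; "opening": finger opening in m; "gripper_force": force on a finger pad.
Only numpy, scipy, OpenCV 4.12 (cv2) and the standard library are available. Lean on these libraries where they do the work, as an engineer would, in place of code of your own. Each camera call takes 0.05 s, during which the arm holds its last target. There are 200 camera calls.

## Working session

There is one attempt and no reset: what is moved stays moved. The work goes in short steps, Python scripts to look and compute and a tool call to move; the robot and the scene stay as the last step left them, time stands still between calls to the robot, and variables do not carry over. Pictures are saved under pics/ and viewed, at most 10 in all, crops included, and the job is handed in when it is done.

Besides the shell and the picture viewer there is one more tool, called by a JSON object that holds its "fn" and its "kwargs". arm_command: Moves the arm, as the interface text tells. Shifts and turns lie within -1 to 1; 1 stands for 500 mm of shift or 2 rad of turn. Its arguments: {"type":"object","properties":{"targets":{"type":"array","items":{"type":"object","properties":{"x":{"type":"number","minimum":-1,"maximum":1},"y":{"type":"number","minimum":-1,"maximum":1},"z":{"type":"number","minimum":-1,"maximum":1},"rx":{"type":"number","minimum":-1,"maximum":1},"ry":{"type":"number","minimum":-1,"maximum":1},"rz":{"type":"number","minimum":-1,"maximum":1},"claw":{"type":"number"}}}},"squeeze":{"type":"number"}},"required":["targets"]}

```bash
mkdir -p pics
cat > h.py <<'E'
import numpy as np, cv2
from plant import robot
def cal(n):
    c=robot.get_calibration(n); R=np.array(c["orientation"],float)
    if R.shape!=(3,3): R=cv2.Rodrigues(R)[0]
    return np.array(c["intrinsics"]),np.array(c["origin"]),R
def cloud(n,d):
    K,o,R=cal(n); v,u=np.mgrid[:d.shape[0],:d.shape[1]]
    p=np.stack([(u-K[0,2])/K[0,0]*d,-(v-K[1,2])/K[1,1]*d,-d],-1)
    return p@R.T+o
def ray(n,u,v,z):
    K,o,R=cal(n); r=R@np.array([(u-K[0,2])/K[0,0],-(v-K[1,2])/K[1,1],-1]); return o+r*(z-o[2])/r[2]
def proj(n,p):
    K,o,R=cal(n); c=R.T@(np.array(p)-o); return np.array([K[0,2]-K[0,0]*c[0]/c[2],K[1,2]+K[1,1]*c[1]/c[2]])
E
python3 - <<'E'
from h import *
for n in("top","side"):
    a,d=robot.read_camera(n); np.savez(f"{n}0.npz",a=a,d=d); cv2.imwrite(f"pics/{n}0.png",a[:,:,::-1])
    print(n,robot.get_calibration(n),(d>0).mean())
print(robot.read_state())
E
```

```text
top {'intrinsics': array([[469.87883114,   0.        , 282.27515523],
       [  0.        , 469.87883114, 209.47429025],
       [  0.        ,   0.        ,   1.        ]]), 'origin': array([ 0.42671999, -0.01032666,  1.11783489]), 'orientation': array([ 0.12975051, -0.10817474, -1.57801326])} 0.9959651360544217
side {'intrinsics': array([[423.61152927,   0.        , 275.65687371],
       [  0.        , 423.61152927, 212.4717043 ],
       [  0.        ,   0.        ,   1.        ]]), 'origin': array([ 0.15527243, -0.79102065,  0.58460792]), 'orientation': array([ 1.03647444, -0.24555453, -0.44295865])} 0.9960119047619047
{'t': 0.1, 'q': array([ 1.05059137e+00,  1.31080103e-01,  1.48917593e+00, -3.80210898e-05,
        1.52297025e+00, -8.53838454e-02]), 'dq': array([ 0.00026064, -0.00252055, -0.00361608, -0.00067512,  0.0003709 ,
        0.00102598]), 'joint_torque': array([ 1.15205909e-03, -5.61338103e+01, -4.93099165e+01,  7.70358159e-02,
        2.90253607e-02, -6.08986534e-05]), 'tool_pos': array([0.25249114, 0.54375372, 0.23169257]), 'orientation': array([-6.77547090e-01, -3.06719668e+00,  2.46679562e-03]), 'force': array([0.21547975, 0.30062496, 0.05254231]), 'wrist_torque': array([ 0.03711001, -0.00845108,  0.01411044]), 'gripper_force': 0.0, 'opening': 0.09293614126736374}
```

View pics/top0.png

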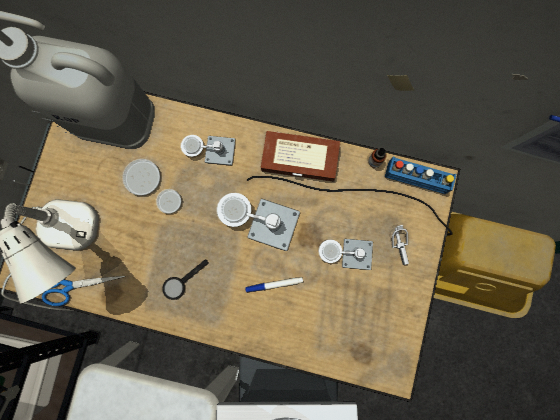

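View pics/side0.png

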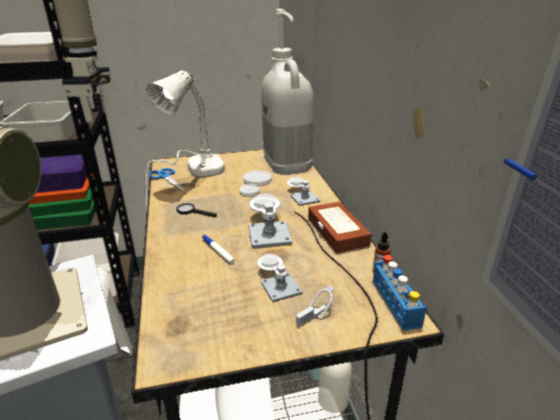

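Top view: stands at (220,150), (273,223) and (357,253). The middle one's plate is about 43 px, or roughly 100 mm, so it fits and the others look too small. The pin is at (400,243) in the top view and (318,305) in the side view. Next I'll measure these and confirm in an enlarged crop.

Run:
```python
from h import *
T=np.load("top0.npz");S=np.load("side0.npz")
P=cloud("top",T["d"]);Q=cloud("side",S["d"])
print("tcp px",proj("top",[.2525,.5437,.2317]),"table z",[P[v,u].round(4) for u,v in((300,330),(200,250),(420,300),(380,205))],[Q[v,u].round(4) for u,v in((200,320),(250,350))])
hsv=cv2.cvtColor(T["a"],cv2.COLOR_RGB2HSV)
grey=((hsv[...,1]<70)&(P[...,2]>.005)&(P[...,2]<.022)).astype(np.uint8)
n,l,st,c=cv2.connectedComponentsWithStats(grey)
for i in range(1,n):
    if st[i,4]>60:
        m=l==i; r=cv2.minAreaRect(P[m][:,:2].astype(np.float32)*1000); print(c[i].round(),st[i,4],[np.round(x,1) for x in r],np.median(P[m][:,2]))
for (u,v) in((273,222),(233,210),(401,240),(404,258)):
    print(u,v); print((P[v-6:v+7:2,u-6:u+7:2,2]*1000).round())
big=np.hstack([cv2.resize(T["a"][180:270,210:310],(400,360),interpolation=cv2.INTER_CUBIC),cv2.resize(T["a"][205:285,360:440],(360,360),interpolation=cv2.INTER_CUBIC)])
b2=np.hstack([cv2.resize(S["a"][185:255,235:305],(240,240),interpolation=cv2.INTER_CUBIC),cv2.resize(S["a"][275:335,285:345],(240,240),interpolation=cv2.INTER_CUBIC),cv2.resize(S["a"][245:305,250:310],(240,240),interpolation=cv2.INTER_CUBIC)])
b2=np.hstack([b2,np.zeros((240,40,3),np.uint8)])
cv2.imwrite("pics/c1.png",np.vstack([big,b2])[:,:,::-1])
```

```text
tcp px [-13.58660441 380.61684303] table z [array([ 0.3146, -0.0341,  0.001 ]), array([0.5017, 0.2007, 0.002 ]), array([ 0.3804, -0.3139,  0.002 ]), array([ 0.6049, -0.2301,  0.0029])] [array([ 0.3045, -0.1773, -0.001 ]), array([ 0.3579, -0.2935,  0.0012])]
[211.  97.] 362 [array([880.1, 184.2]), array([387.1,   3.5]), np.float64(74.9)] 0.013702337403003084
[132. 138.] 124 [array([776.6, 383.1]), array([ 64.4, 168.5]), np.float64(23.8)] 0.016353396267799858
[426. 150.] 660 [array([ 740.5, -333. ]), array([675.1,   4.1]), np.float64(74.9)] 0.013517370447559185
[220. 151.] 621 [array([744.8, 155.8]), array([68.5, 68.3]), np.float64(83.6)] 0.00912476871481216
[141. 177.] 1095 [array([678.9, 344.3]), array([90.1, 88.2]), np.float64(46.4)] 0.01521712329301561
[168. 201.] 496 [array([619.5, 276.5]), array([58. , 59.3]), np.float64(30.4)] 0.013306353622236089
[274. 225.] 1488 [array([560.9,  25.3]), array([ 99.9, 100.2]), np.float64(70.6)] 0.012928466711233155
[ 91. 229.] 176 [array([554.8, 468.3]), array([ 45.3, 114.3]), np.float64(73.4)] 0.016051105789812614
[400. 245.] 126 [array([ 502.3
[... 678 characters left out ...]
 73. 75. 75. 25. 16.]]
233 210
[[53. 61. 61. 58. 57. 60. 60.]
 [59. 56. 58. 56. 62. 57. 60.]
 [56. 56. 57. 57. 60. 58. 54.]
 [59. 59. 58. 59. 56. 59. 61.]
 [56. 56. 57. 60. 60. 61. 58.]
 [54. 61. 56. 58. 57. 57. 58.]
 [56. 60. 60. 57. 59. 57. 61.]]
401 240
[[ 2.  8.  3.  1. -0.  3. 26.]
 [ 2.  9.  8.  1.  3.  8. 25.]
 [ 2.  7. 11.  1.  4.  4. 20.]
 [ 2.  5.  7. -5.  2.  1. 16.]
 [-2.  0. 10. -1. 15.  4. 11.]
 [-2. 12. 14. 13. 13. 10.  6.]
 [ 8.  6. 12. 22. 22. -1.  1.]]
404 258
[[ 4.  8. 23. 24.  4.  3.  0.]
 [ 3.  9. 22. 26. 26.  1.  3.]
 [ 2.  6. 22. 26. 21.  4.  5.]
 [ 2.  2. 18. 25. 23.  0. -3.]
 [ 2. -0. 11. 26. 29.  4.  1.]
 [ 1.  1.  4. 24. 29. 27.  0.]
 [-0.  1.  2. 19. 28.  2.  3.]]
```

View pics/c1.png

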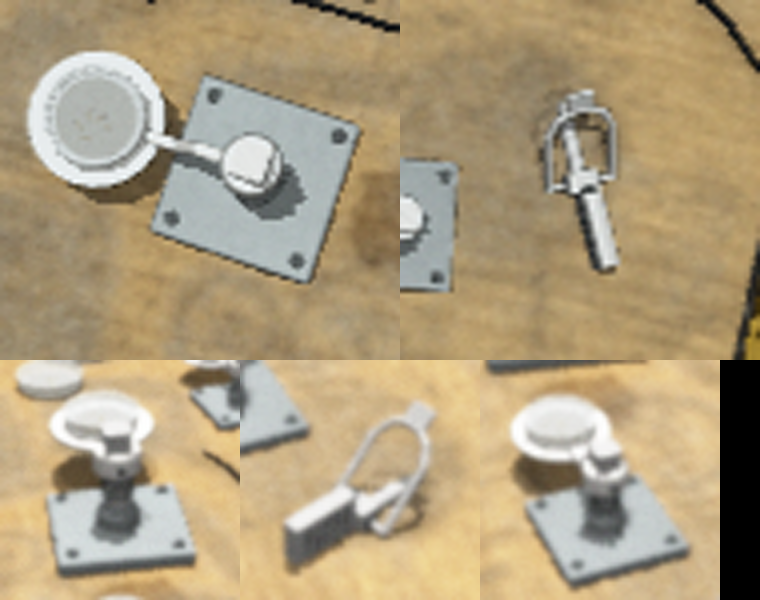

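The crop shows the middle stand, (273,223) in the top view, with a measured 100 x 100 mm plate. The two small stands measure 68 mm, so the middle one is meant. The pin lies with its grip toward the robot, around (404,258), and its nose and ring pointing away. Next I'll refine these.

Run:
```python
from h import *
for n in("top","side"):
    z=np.load(n+"0.npz");P=cloud(n,z["d"]).reshape(-1,3)
    near=np.hypot(P[:,0]-.561,P[:,1]-.025)
    pl=P[(near<.07)&(near>.03)&(P[:,2]<.025)&(P[:,2]>.006)]; print(n,"plate z",np.median(pl[:,2]))
    h=P[(near<.03)&(P[:,2]>.06)]; print(np.histogram(h[:,2],np.arange(.060,.105,.003)))
    tp=P[(near<.03)&(P[:,2]>.085)]; print("block",len(tp),np.median(tp,0),tp.mean(0),cv2.minAreaRect((tp[:,:2]*1000).astype(np.float32)))
    hb=P[(near<.03)&(P[:,2]>.066)&(P[:,2]<.082)]; print("hub",np.median(hb,0))
    d=P[(np.hypot(P[:,0]-.59,P[:,1]-.117)<.06)&(P[:,2]>.03)&(P[:,2]<.07)]; print("dish",d.mean(0),(d.max(0)+d.min(0))/2,cv2.minEnclosingCircle((d[:,:2]*1000).astype(np.float32)))
    # pin
    q=P[(abs(P[:,0]-.50)<.07)&(abs(P[:,1]+.27)<.05)]
    print("bench",np.median(q[:,2]))
    g=q[(q[:,2]>.018)&(q[:,2]<.03)&(q[:,0]<.492)]
    print("grip",len(g),g.mean(0),cv2.minAreaRect((g[:,:2]*1000).astype(np.float32)))
    v,s=np.linalg.eigh(np.cov(g[:,:2].T)); print(np.degrees(np.arctan2(s[1,1],s[0,1])))
    hi=q[q[:,2]>.036]; print("ring high",len(hi),hi.mean(0),hi.max(0),hi.min(0))
```

```text
top plate z 0.012881620779399805
(array([ 2, 17, 11, 13, 42, 50,  6,  0,  2, 17, 46, 20,  2,  0]), array([0.06 , 0.063, 0.066, 0.069, 0.072, 0.075, 0.078, 0.081, 0.084,
       0.087, 0.09 , 0.093, 0.096, 0.099, 0.102]))
block 86 [0.55999372 0.02580718 0.09165989] [0.56019015 0.02498891 0.09169624] ((560.6331787109375, 25.08114242553711), (19.765432357788086, 20.360307693481445), 71.82011413574219)
hub [0.55754951 0.02440353 0.07462221]
dish [0.59029977 0.11353371 0.05238996] [0.59195844 0.10806734 0.0511899 ] ((588.658935546875, 106.36133575439453), 49.28275680541992)
bench 0.001353230603460709
grip 64 [ 0.47719935 -0.27781703  0.02434358] ((477.688720703125, -278.43817138671875), (29.134788513183594, 10.698768615722656), 11.727239608764648)
-168.89250978568697
ring high 47 [ 0.54307878 -0.26338052  0.04412159] [ 0.55111759 -0.25028386  0.05383537] [ 0.53143981 -0.28028751  0.03678941]
side plate z 0.012180524057704256
(array([15, 14, 18, 16, 32, 18, 14,  7, 13,  9, 35,  0,  0,  0]), array([0.06 , 0.063, 0.066, 0.069, 0.072, 0.075, 0.078, 0.081, 0.084,
       0.087, 0.09 , 0.093, 0.096, 0.099, 0.102]))
block 52 [0.55751568 0.022173   0.09061514] [0.55754956 0.02372852 0.0898902 ] ((558.154052734375, 25.467323303222656), (23.35179901123047, 19.7394962310791), 71.49198150634766)
hub [0.55162504 0.01698497 0.07373354]
dish [0.58478291 0.11184325 0.05221943] [0.58932695 0.11571059 0.04992293] ((589.2487182617188, 116.14936828613281), 40.06119155883789)
bench 0.0003721075272553054
grip 88 [ 0.47546161 -0.27887115  0.02321206] ((476.8692932128906, -277.82733154296875), (31.261478424072266, 11.333430290222168), 13.236289978027344)
-168.9747329102958
ring high 67 [ 0.54167877 -0.26455768  0.0434153 ] [ 0.54917543 -0.25133465  0.04986696] [ 0.53165138 -0.27870141  0.03620832]
```

Block top is about 90.7 mm up, so the hole axis is at about 76.7 mm. The stand's x axis is yawed about -19.3°, with the post at (0.5607, 0.0252). The pin's grip centre is near (0.484, -0.2765) with yaw about +11.7°. I'll move over the pin.

{"fn": "arm_command", "kwargs": {"targets": [{"x": 0.23, "y": -0.82, "rz": 0.16}, {"x": 0.23, "y": -0.82, "rz": 0.16}, {"x": 0.23, "y": -0.82, "rz": 0.16}, {"x": 0.23, "y": -0.82, "rz": 0.16}, {"x": 0.23, "y": -0.82, "rz": 0.16}, {"x": 0.23, "y": -0.82, "rz": 0.16}, {"x": 0.23, "y": -0.82, "rz": 0.16}, {"x": 0.23, "y": -0.82, "rz": 0.16}, {"x": 0.23, "y": -0.82, "rz": 0.16}, {"x": 0.23, "y": -0.82, "rz": 0.16}]}}

```text
schema error: expected keys x, y, z, rx, ry, rz, claw
```

{"fn": "arm_command", "kwargs": {"targets": [{"x": 0.23, "y": -0.82, "z": -0.18, "rz": 0.16, "claw": 120}, {"x": 0.23, "y": -0.82, "z": -0.18, "rz": 0.16, "claw": 120}, {"x": 0.23, "y": -0.82, "z": -0.18, "rz": 0.16, "claw": 120}, {"x": 0.23, "y": -0.82, "z": -0.18, "rz": 0.16, "claw": 120}, {"x": 0.23, "y": -0.82, "z": -0.18, "rz": 0.16, "claw": 120}, {"x": 0.23, "y": -0.82, "z": -0.18, "rz": 0.16, "claw": 120}, {"x": 0.23, "y": -0.82, "z": -0.18, "rz": 0.16, "claw": 120}, {"x": 0.23, "y": -0.82, "z": -0.18, "rz": 0.16, "claw": 120}, {"x": 0.23, "y": -0.82, "z": -0.18, "rz": 0.16, "claw": 120}, {"x": 0.23, "y": -0.82, "z": -0.18, "rz": 0.16, "claw": 120}]}}

```text
schema error: expected keys x, y, z, rx, ry, rz, claw
```

All keys are required in each row.

{"fn": "arm_command", "kwargs": {"targets": [{"x": 0.23, "y": -0.82, "z": 0, "rx": 0, "ry": 0, "rz": 0.16, "claw": 0}, {"x": 0.23, "y": -0.82, "z": 0, "rx": 0, "ry": 0, "rz": 0.16, "claw": 0}, {"x": 0.23, "y": -0.82, "z": 0, "rx": 0, "ry": 0, "rz": 0.16, "claw": 0}, {"x": 0.23, "y": -0.82, "z": 0, "rx": 0, "ry": 0, "rz": 0.16, "claw": 0}, {"x": 0.23, "y": -0.82, "z": 0, "rx": 0, "ry": 0, "rz": 0.16, "claw": 0}, {"x": 0.23, "y": -0.82, "z": 0, "rx": 0, "ry": 0, "rz": 0.16, "claw": 0}, {"x": 0.23, "y": -0.82, "z": 0, "rx": 0, "ry": 0, "rz": 0.16, "claw": 0}, {"x": 0.23, "y": -0.82, "z": 0, "rx": 0, "ry": 0, "rz": 0.16, "claw": 0}, {"x": 0.23, "y": -0.82, "z": 0, "rx": 0, "ry": 0, "rz": 0.16, "claw": 0}, {"x": 0.23, "y": -0.82, "z": 0, "rx": 0, "ry": 0, "rz": 0.16, "claw": 0}]}}

```text
t: 0.93
tool_pos: [0.365, 0.1412, 0.2324]
orientation: [0.179, 3.136, 0.0]
force: [0.9, -0.1, 0.7]
opening: 0.093
gripper_force: 0.0
```

{"fn": "arm_command", "kwargs": {"targets": [{"x": 0.238, "y": -0.835, "z": -0.26, "rx": 0, "ry": 0, "rz": 0.159, "claw": 140}, {"x": 0.238, "y": -0.835, "z": -0.26, "rx": 0, "ry": 0, "rz": 0.159, "claw": 140}, {"x": 0.238, "y": -0.835, "z": -0.26, "rx": 0, "ry": 0, "rz": 0.159, "claw": 140}, {"x": 0.238, "y": -0.835, "z": -0.26, "rx": 0, "ry": 0, "rz": 0.159, "claw": 140}, {"x": 0.238, "y": -0.835, "z": -0.26, "rx": 0, "ry": 0, "rz": 0.159, "claw": 140}, {"x": 0.238, "y": -0.835, "z": -0.26, "rx": 0, "ry": 0, "rz": 0.159, "claw": 140}, {"x": 0.238, "y": -0.835, "z": -0.26, "rx": 0, "ry": 0, "rz": 0.159, "claw": 140}, {"x": 0.238, "y": -0.835, "z": -0.26, "rx": 0, "ry": 0, "rz": 0.159, "claw": 140}, {"x": 0.238, "y": -0.835, "z": -0.26, "rx": 0, "ry": 0, "rz": 0.159, "claw": 140}, {"x": 0.238, "y": -0.835, "z": -0.26, "rx": 0, "ry": 0, "rz": 0.159, "claw": 140}]}}

```text
t: 1.77
tool_pos: [0.4688, -0.2224, 0.1185]
orientation: [0.318, -3.125, -0.0]
force: [1.3, 1.0, 0.6]
opening: 0.0425
gripper_force: 0.0
```

{"fn": "arm_command", "kwargs": {"targets": [{"x": 0, "y": 0, "z": 0, "rx": 0, "ry": 0, "rz": 0, "claw": 140}, {"x": 0, "y": 0, "z": 0, "rx": 0, "ry": 0, "rz": 0, "claw": 140}, {"x": 0, "y": 0, "z": 0, "rx": 0, "ry": 0, "rz": 0, "claw": 140}]}}

```text
t: 2.02
tool_pos: [0.4684, -0.2199, 0.1189]
orientation: [0.317, -3.124, -0.002]
force: [1.2, -0.3, 0.4]
opening: 0.0419
gripper_force: 0.0
```

{"fn": "arm_command", "kwargs": {"targets": [{"x": 0.031, "y": -0.113, "z": -0.08, "rx": 0, "ry": 0, "rz": 0, "claw": 140}, {"x": 0.031, "y": -0.113, "z": -0.08, "rx": 0, "ry": 0, "rz": 0, "claw": 140}, {"x": 0.031, "y": -0.113, "z": -0.12, "rx": 0, "ry": 0, "rz": 0, "claw": 140}, {"x": 0.031, "y": -0.113, "z": -0.18, "rx": 0, "ry": 0, "rz": 0, "claw": 140}, {"x": 0.031, "y": -0.113, "z": -0.2, "rx": 0, "ry": 0, "rz": 0, "claw": 140}, {"x": 0.031, "y": -0.113, "z": -0.205, "rx": 0, "ry": 0, "rz": 0, "claw": 140}, {"x": 0.031, "y": -0.113, "z": -0.205, "rx": 0, "ry": 0, "rz": 0, "claw": 140}]}}

```text
t: 2.6
tool_pos: [0.4844, -0.2756, 0.0173]
orientation: [0.321, -3.125, -0.001]
force: [-0.1, 0.6, -0.1]
opening: 0.0417
gripper_force: 0.0
```

Run:
```python
from h import *
im=[]
for n,s in(("top",(210,280,365,445)),("side",(270,340,280,360))):
    a,d=robot.read_camera(n); im.append(cv2.resize(a[s[0]:s[1],s[2]:s[3]],(400,350),interpolation=cv2.INTER_CUBIC))
cv2.imwrite("pics/g1.png",np.hstack(im)[:,:,::-1]); s=robot.read_state(); print(s["tool_pos"],s["opening"],s["force"],s["t"])
```

```text
[ 0.48569552 -0.27686276  0.0190319 ] 0.04189956128860852 [-0.44538749  0.00429399 -0.14134472] 2.7
```

View pics/g1.png

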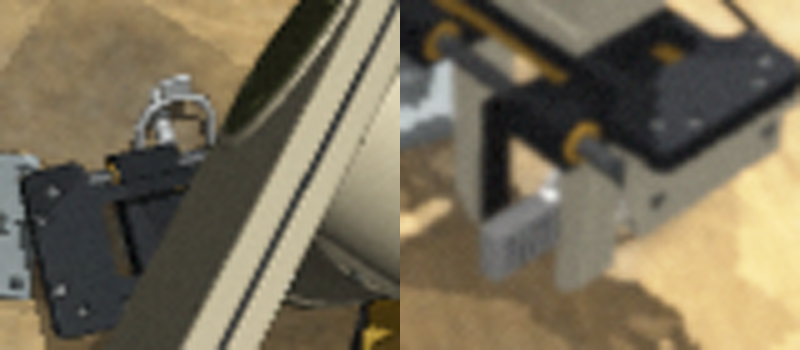

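The pin's grip sits between the open fingers in the side crop, at about (520,235). I'll close on it.

{"fn": "arm_command", "kwargs": {"targets": [{"x": 0, "y": 0, "z": 0, "rx": 0, "ry": 0, "rz": 0, "claw": 255}, {"x": 0, "y": 0, "z": 0, "rx": 0, "ry": 0, "rz": 0, "claw": 255}, {"x": 0, "y": 0, "z": 0, "rx": 0, "ry": 0, "rz": 0, "claw": 255}, {"x": 0, "y": 0, "z": 0, "rx": 0, "ry": 0, "rz": 0, "claw": 255}, {"x": 0, "y": 0, "z": 0, "rx": 0, "ry": 0, "rz": 0, "claw": 255}, {"x": 0, "y": 0, "z": 0, "rx": 0, "ry": 0, "rz": 0, "claw": 255}], "squeeze": 45}}

```text
t: 3.2
tool_pos: [0.4845, -0.2769, 0.0172]
orientation: [-0.319, 3.125, -0.0]
force: [-0.1, 0.2, 1.0]
opening: 0.0096
gripper_force: 45.0
```

Run:
```python
from h import *
for i in range(4):
    robot.read_camera("top"); s=robot.read_state(); print(s["tool_pos"],s["opening"],s["gripper_force"],s["force"],s["orientation"])
```

```text
[ 0.48454465 -0.2768973   0.01721702] 0.009428536234987796 44.9931925535202 [-0.83410428  0.96575019  2.8540551 ] [-3.18456521e-01  3.12525405e+00 -2.43635560e-05]
[ 0.48450133 -0.27689117  0.01716647] 0.009687830792595631 44.993401765823364 [-0.80412693  0.37388708  2.68602538] [-3.18427693e-01  3.12535488e+00  4.31630734e-05]
[ 0.48452114 -0.27691055  0.01720421] 0.009699068572789729 44.99359488487244 [-1.02860551  0.67354992  2.80446985] [-3.18583381e-01  3.12532550e+00 -5.97550981e-05]
[ 0.48452441 -0.27690151  0.01719036] 0.009574944359388708 44.993632435798645 [-1.125072    1.38246904  3.48998177] [-3.18506407e-01  3.12534926e+00 -8.68267212e-05]
```

{"fn": "arm_command", "kwargs": {"targets": [{"x": 0, "y": 0, "z": 0.07, "rx": 0, "ry": 0, "rz": 0, "claw": 255}, {"x": 0, "y": 0, "z": 0.14, "rx": 0, "ry": 0, "rz": 0, "claw": 255}, {"x": 0, "y": 0, "z": 0.22, "rx": 0, "ry": 0, "rz": 0, "claw": 255}, {"x": 0, "y": 0, "z": 0.24, "rx": 0, "ry": 0, "rz": 0, "claw": 255}, {"x": -0.01, "y": 0.06, "z": 0.24, "rx": 0, "ry": 0, "rz": -0.03, "claw": 255}, {"x": -0.02, "y": 0.12, "z": 0.24, "rx": 0, "ry": 0, "rz": -0.07, "claw": 255}, {"x": -0.046, "y": 0.18, "z": 0.24, "rx": 0, "ry": 0, "rz": -0.12, "claw": 255}, {"x": -0.046, "y": 0.24, "z": 0.24, "rx": 0, "ry": 0, "rz": -0.17, "claw": 255}, {"x": -0.046, "y": 0.3, "z": 0.24, "rx": 0, "ry": 0, "rz": -0.22, "claw": 255}, {"x": -0.046, "y": 0.36, "z": 0.24, "rx": 0, "ry": 0, "rz": -0.27, "claw": 255}]}}

```text
t: 4.23
tool_pos: [0.4609, -0.0956, 0.1365]
orientation: [-0.535, -3.095, -0.0]
force: [0.5, -0.3, -1.1]
opening: 0.0095
gripper_force: 45.0
```

{"fn": "arm_command", "kwargs": {"targets": [{"x": 0, "y": 0.06, "z": 0, "rx": 0, "ry": 0, "rz": 0, "claw": 255}, {"x": 0, "y": 0.12, "z": 0, "rx": 0, "ry": 0, "rz": 0, "claw": 255}, {"x": 0, "y": 0.18, "z": 0, "rx": 0, "ry": 0, "rz": 0, "claw": 255}, {"x": 0, "y": 0.24, "z": -0.02, "rx": 0, "ry": 0, "rz": 0, "claw": 255}, {"x": 0, "y": 0.28, "z": -0.04, "rx": 0, "ry": 0, "rz": 0, "claw": 255}, {"x": 0, "y": 0.3, "z": -0.06, "rx": 0, "ry": 0, "rz": 0, "claw": 255}, {"x": 0, "y": 0.314, "z": -0.094, "rx": 0, "ry": 0, "rz": 0, "claw": 255}, {"x": 0, "y": 0.314, "z": -0.094, "rx": 0, "ry": 0, "rz": 0, "claw": 255}, {"x": 0, "y": 0.314, "z": -0.094, "rx": 0, "ry": 0, "rz": 0, "claw": 255}, {"x": 0, "y": 0.314, "z": -0.094, "rx": 0, "ry": 0, "rz": 0, "claw": 255}]}}

```text
t: 5.07
tool_pos: [0.4616, 0.0594, 0.0902]
orientation: [-0.527, -3.097, 0.001]
force: [0.4, 0.7, -0.0]
opening: 0.0096
gripper_force: 45.0
```

Run:
```python
from h import *
im=[]
for n,s in(("top",(180,270,215,315)),("side",(190,280,205,305))):
    a,d=robot.read_camera(n); np.savez(n+"1.npz",a=a,d=d); im.append(cv2.resize(a[s[0]:s[1],s[2]:s[3]],(400,360),interpolation=cv2.INTER_CUBIC))
cv2.imwrite("pics/g2.png",np.hstack(im)[:,:,::-1]); s=robot.read_state(); print(s["tool_pos"],s["orientation"],s["opening"],s["force"],s["t"])
```

```text
[0.4622153  0.05931921 0.09090434] [5.27996617e-01 3.09553196e+00 8.22527559e-05] 0.010079334942752078 [ 0.03712893  0.28642539 -0.86187804] 5.1667
```

View pics/g2.png

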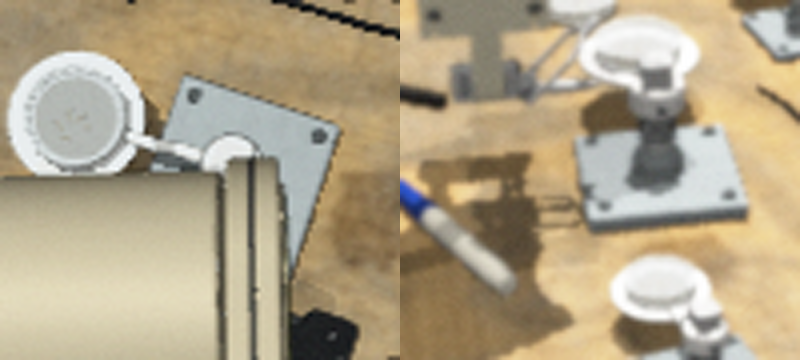

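```bash
cat >> h.py <<'E'
A=np.radians(-19.36); O=np.array([.5607,.0252,0])
Rz=np.array([[np.cos(A),-np.sin(A),0],[np.sin(A),np.cos(A),0],[0,0,1]])
def st(P): return (P-O)@Rz
E
python3 - <<'E'
from h import *
z=np.load("side1.npz"); P=st(cloud("side",z["d"]))*1000
v,u=np.mgrid[:420,:560]
m=(P[...,0]>-66)&(P[...,0]<-14)&(abs(P[...,1])<26)&(P[...,2]>60)
print(m.sum())
for zl in range(60,140,6):
    k=m&(P[...,2]>=zl)&(P[...,2]<zl+6)
    if k.any(): print(zl,k.sum(),"x",P[k][:,0].min().round(1),P[k][:,0].max().round(1),"y",P[k][:,1].min().round(1),P[k][:,1].max().round(1),"px",u[k].min(),u[k].max(),v[k].min(),v[k].max())
print("proj nose",proj("side",O+Rz@[-.035,0,.077]),"tcp",proj("side",[.462,.0593,.09]), "holemouth",proj("side",O+Rz@[-.01,0,.0767]))
cv2.imwrite("pics/g3.png",cv2.resize(z["a"][185:245,225:300],(750,600),interpolation=cv2.INTER_CUBIC)[:,:,::-1])
E
```

```text
150
60 5 x -19.8 -15.2 y -10.2 -4.4 px 262 264 215 218
66 9 x -19.5 -15.1 y -11.0 -3.2 px 262 264 213 216
72 16 x -60.8 -14.5 y -10.5 8.8 px 245 264 209 213
78 25 x -65.7 -38.3 y -7.3 1.0 px 243 254 210 212
90 4 x -66.0 -63.6 y -17.3 15.7 px 242 244 202 209
96 12 x -65.9 -56.1 y -20.9 18.5 px 243 247 200 208
102 11 x -60.9 -53.0 y -20.0 16.3 px 245 248 198 206
108 13 x -53.4 -45.0 y -18.0 15.2 px 247 251 196 203
114 9 x -47.6 -42.6 y -9.4 4.1 px 250 252 195 199
120 6 x -42.2 -39.0 y -6.4 3.4 px 252 253 194 196
proj nose [255.39844856 210.64377428] tcp [226.64519412 208.36193784] holemouth [265.51686643 209.9361326 ]
```

View pics/g3.png

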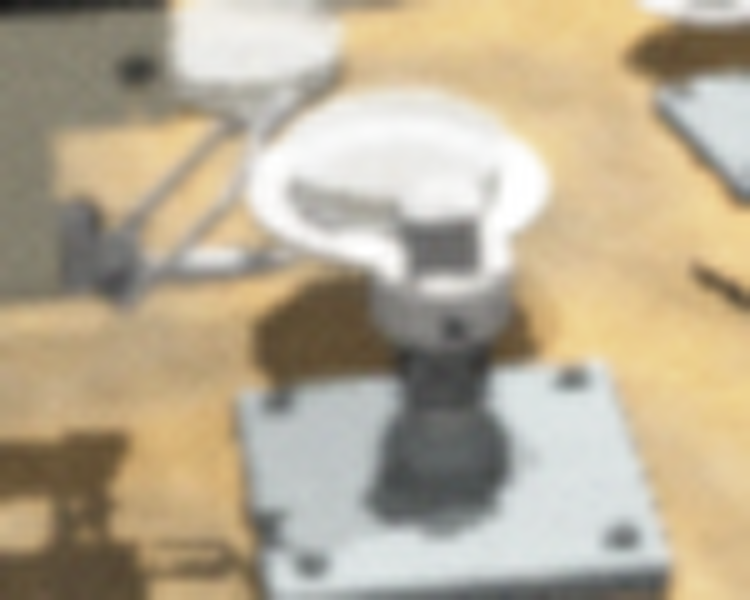

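Run:
```python
from h import *
for n in("side0","side1","top0"):
    z=np.load(n+".npz"); P=st(cloud(n[:-1],z["d"]))*1000
    m=(abs(P[...,0])<62)&(abs(P[...,1])<62)&(P[...,2]>6)&(P[...,2]<19)
    r=cv2.minAreaRect(P[m][:,:2].astype(np.float32)); print(n,"plate",r)
    if n!="side1":
        m=(abs(P[...,0])<16)&(abs(P[...,1])<16)&(P[...,2]>87.5); q=P[m]; print("blocktop",len(q),np.percentile(q,[3,97],0).mean(0),np.median(q[:,2]))
    else:
        m=(P[...,0]>-58)&(P[...,0]<-30)&(abs(P[...,1])<10)&(P[...,2]>70)&(P[...,2]<88); q=P[m]; print("shank",len(q),q[q[:,0].argsort()][::3].round(1).tolist())
        m=(P[...,0]>-66)&(P[...,0]<-36)&(abs(P[...,1])<25)&(P[...,2]>112)&(P[...,2]<135); print("ringtop",P[m].mean(0))
```

```text
side0 plate ((-2.684253692626953, -0.6502914428710938), (99.82096099853516, 103.003173828125), 0.5429326295852661)
blocktop 43 [-2.50942686 -0.20808423 90.12415236] 90.78122168144364
side1 plate ((-2.777484893798828, -1.0994071960449219), (99.5403060913086, 103.27706909179688), 0.5289205312728882)
shank 21 [[-56.0, -4.1, 77.4], [-53.7, -7.0, 78.8], [-51.3, -7.3, 78.8], [-48.7, -5.8, 80.5], [-46.2, -5.7, 80.2], [-43.3, -0.8, 80.0], [-40.9, -1.2, 80.0]]
ringtop [-44.31866435  -2.3371762  117.81941351]
top0 plate ((-0.20738983154296875, -3.8658103942871094), (110.0986328125, 103.01507568359375), 87.7752456665039)
blocktop 85 [-0.32539423 -0.32029978 92.13957729] 91.66161147705321
```

The crop shows the nose at side px (254,211), in line with the hole, with the stand clear. Both views give the pin about 0.7 mm off to -y, and its height is right. I'll advance with that small correction.

{"fn": "arm_command", "kwargs": {"targets": [{"x": 0.01, "y": -0.003, "z": 0, "rx": 0, "ry": 0, "rz": 0, "claw": 255}, {"x": 0.02, "y": -0.006, "z": 0, "rx": 0, "ry": 0, "rz": 0, "claw": 255}, {"x": 0.03, "y": -0.0095, "z": 0, "rx": 0, "ry": 0, "rz": 0, "claw": 255}, {"x": 0.0418, "y": -0.0137, "z": 0, "rx": 0, "ry": 0, "rz": 0, "claw": 255}, {"x": 0.049, "y": -0.0163, "z": 0, "rx": 0, "ry": 0, "rz": 0, "claw": 255}, {"x": 0.0524, "y": -0.0175, "z": 0, "rx": 0, "ry": 0, "rz": 0, "claw": 255}, {"x": 0.0524, "y": -0.0175, "z": 0, "rx": 0, "ry": 0, "rz": 0, "claw": 255}]}}

```text
t: 5.75
tool_pos: [0.4883, 0.0512, 0.0902]
orientation: [0.527, 3.097, -0.0]
force: [0.6, -0.3, 0.7]
opening: 0.0098
gripper_force: 45.0
```

{"fn": "arm_command", "kwargs": {"targets": [{"x": 0.003, "y": -0.001, "z": 0, "rx": 0, "ry": 0, "rz": 0, "claw": 255}, {"x": 0.006, "y": -0.002, "z": 0, "rx": 0, "ry": 0, "rz": 0, "claw": 255}, {"x": 0.009, "y": -0.0032, "z": 0, "rx": 0, "ry": 0, "rz": 0, "claw": 255}, {"x": 0.012, "y": -0.0042, "z": 0, "rx": 0, "ry": 0, "rz": 0, "claw": 255}, {"x": 0.0151, "y": -0.0053, "z": 0, "rx": 0, "ry": 0, "rz": 0, "claw": 255}, {"x": 0.0151, "y": -0.0053, "z": 0, "rx": 0, "ry": 0, "rz": 0, "claw": 255}]}}

```text
t: 6.25
tool_pos: [0.4962, 0.0487, 0.0908]
orientation: [0.526, 3.095, 0.0]
force: [-0.6, -0.1, 5.4]
opening: 0.0097
gripper_force: 45.0
```

{"fn": "arm_command", "kwargs": {"targets": [{"x": 0.003, "y": -0.001, "z": 0, "rx": 0, "ry": 0, "rz": 0, "claw": 255}, {"x": 0.006, "y": -0.002, "z": 0, "rx": 0, "ry": 0, "rz": 0, "claw": 255}, {"x": 0.009, "y": -0.0032, "z": 0, "rx": 0, "ry": 0, "rz": 0, "claw": 255}, {"x": 0.012, "y": -0.0042, "z": 0, "rx": 0, "ry": 0, "rz": 0, "claw": 255}, {"x": 0.0151, "y": -0.0053, "z": 0, "rx": 0, "ry": 0, "rz": 0, "claw": 255}, {"x": 0.0151, "y": -0.0053, "z": 0, "rx": 0, "ry": 0, "rz": 0, "claw": 255}]}}

```text
t: 6.75
tool_pos: [0.5033, 0.0462, 0.0906]
orientation: [0.526, 3.096, 0.0]
force: [-1.4, 1.3, 4.8]
opening: 0.0095
gripper_force: 45.0
```

{"fn": "arm_command", "kwargs": {"targets": [{"x": 0.003, "y": -0.001, "z": 0, "rx": 0, "ry": 0, "rz": 0, "claw": 255}, {"x": 0.006, "y": -0.002, "z": 0, "rx": 0, "ry": 0, "rz": 0, "claw": 255}, {"x": 0.009, "y": -0.0032, "z": 0, "rx": 0, "ry": 0, "rz": 0, "claw": 255}, {"x": 0.012, "y": -0.0042, "z": 0, "rx": 0, "ry": 0, "rz": 0, "claw": 255}, {"x": 0.0151, "y": -0.0053, "z": 0, "rx": 0, "ry": 0, "rz": 0, "claw": 255}, {"x": 0.0151, "y": -0.0053, "z": 0, "rx": 0, "ry": 0, "rz": 0, "claw": 255}]}}

```text
t: 7.25
tool_pos: [0.5107, 0.0435, 0.0904]
orientation: [0.526, 3.096, 0.0]
force: [-1.7, -0.0, 5.5]
opening: 0.0093
gripper_force: 45.0
```

{"fn": "arm_command", "kwargs": {"targets": [{"x": 0.003, "y": -0.001, "z": 0, "rx": 0, "ry": 0, "rz": 0, "claw": 255}, {"x": 0.006, "y": -0.002, "z": 0, "rx": 0, "ry": 0, "rz": 0, "claw": 255}, {"x": 0.009, "y": -0.0032, "z": 0, "rx": 0, "ry": 0, "rz": 0, "claw": 255}, {"x": 0.0115, "y": -0.004, "z": 0, "rx": 0, "ry": 0, "rz": 0, "claw": 255}, {"x": 0.0132, "y": -0.0046, "z": 0, "rx": 0, "ry": 0, "rz": 0, "claw": 255}, {"x": 0.0132, "y": -0.0046, "z": 0, "rx": 0, "ry": 0, "rz": 0, "claw": 255}]}}

```text
t: 7.75
tool_pos: [0.5172, 0.0413, 0.0904]
orientation: [0.526, 3.097, 0.0]
force: [-2.7, 1.3, 5.0]
opening: 0.0095
gripper_force: 45.0
```

{"fn": "arm_command", "kwargs": {"targets": [{"x": 0.0015, "y": -0.0005, "z": 0, "rx": 0, "ry": 0, "rz": 0, "claw": 255}, {"x": 0.003, "y": -0.001, "z": 0, "rx": 0, "ry": 0, "rz": 0, "claw": 255}, {"x": 0.0038, "y": -0.0013, "z": 0, "rx": 0, "ry": 0, "rz": 0, "claw": 255}, {"x": 0.0038, "y": -0.0013, "z": 0, "rx": 0, "ry": 0, "rz": 0, "claw": 255}]}}

```text
t: 8.08
tool_pos: [0.5189, 0.0406, 0.0903]
orientation: [0.526, 3.097, 0.0]
force: [-1.9, 0.7, 5.4]
opening: 0.0096
gripper_force: 45.0
```

{"fn": "arm_command", "kwargs": {"targets": [{"x": 0.001, "y": -0.0003, "z": 0, "rx": 0, "ry": 0, "rz": 0, "claw": 255}, {"x": 0.0019, "y": -0.0007, "z": 0, "rx": 0, "ry": 0, "rz": 0, "claw": 255}, {"x": 0.0019, "y": -0.0007, "z": 0, "rx": 0, "ry": 0, "rz": 0, "claw": 255}]}}

```text
t: 8.33
tool_pos: [0.5198, 0.0403, 0.0903]
orientation: [0.526, 3.097, 0.0]
force: [-3.0, 0.3, 5.4]
opening: 0.0097
gripper_force: 45.0
```

{"fn": "arm_command", "kwargs": {"targets": [{"x": 0.001, "y": -0.0003, "z": 0, "rx": 0, "ry": 0, "rz": 0, "claw": 255}, {"x": 0.0019, "y": -0.0007, "z": 0, "rx": 0, "ry": 0, "rz": 0, "claw": 255}, {"x": 0.0019, "y": -0.0007, "z": 0, "rx": 0, "ry": 0, "rz": 0, "claw": 255}]}}

```text
t: 8.58
tool_pos: [0.5207, 0.04, 0.0903]
orientation: [0.526, 3.097, 0.0]
force: [-3.2, 0.1, 6.0]
opening: 0.0094
gripper_force: 45.0
```

{"fn": "arm_command", "kwargs": {"targets": [{"x": 0.001, "y": -0.0003, "z": 0, "rx": 0, "ry": 0, "rz": 0, "claw": 255}, {"x": 0.0019, "y": -0.0007, "z": 0, "rx": 0, "ry": 0, "rz": 0, "claw": 255}, {"x": 0.0019, "y": -0.0007, "z": 0, "rx": 0, "ry": 0, "rz": 0, "claw": 255}]}}

```text
t: 8.83
tool_pos: [0.5217, 0.0396, 0.0903]
orientation: [-0.526, -3.097, -0.0]
force: [-3.8, 1.2, 5.7]
opening: 0.0101
gripper_force: 45.0
```

{"fn": "arm_command", "kwargs": {"targets": [{"x": 0.001, "y": -0.0003, "z": 0, "rx": 0, "ry": 0, "rz": 0, "claw": 255}, {"x": 0.0019, "y": -0.0007, "z": 0, "rx": 0, "ry": 0, "rz": 0, "claw": 255}, {"x": 0.0019, "y": -0.0007, "z": 0, "rx": 0, "ry": 0, "rz": 0, "claw": 255}]}}

```text
t: 9.08
tool_pos: [0.5222, 0.0394, 0.0902]
orientation: [-0.526, -3.096, -0.0]
force: [-4.8, 2.1, 7.2]
opening: 0.0095
gripper_force: 45.0
```

{"fn": "arm_command", "kwargs": {"targets": [{"x": 0.001, "y": -0.0003, "z": 0, "rx": 0, "ry": 0, "rz": 0, "claw": 255}, {"x": 0.0019, "y": -0.0007, "z": 0, "rx": 0, "ry": 0, "rz": 0, "claw": 255}, {"x": 0.0019, "y": -0.0007, "z": 0, "rx": 0, "ry": 0, "rz": 0, "claw": 255}]}}

```text
t: 9.33
tool_pos: [0.5223, 0.0395, 0.09]
orientation: [-0.525, -3.094, -0.001]
force: [-9.1, 3.0, 9.7]
opening: 0.0094
gripper_force: 45.0
```

Movement has stopped while the force rises, so the shoulder is home where predicted. I'll hold, then open.

{"fn": "arm_command", "kwargs": {"targets": [{"x": 0.001, "y": -0.0003, "z": 0, "rx": 0, "ry": 0, "rz": 0, "claw": 255}, {"x": 0.001, "y": -0.0003, "z": 0, "rx": 0, "ry": 0, "rz": 0, "claw": 255}, {"x": 0.001, "y": -0.0003, "z": 0, "rx": 0, "ry": 0, "rz": 0, "claw": 255}, {"x": 0, "y": 0, "z": 0, "rx": 0, "ry": 0, "rz": 0, "claw": 160}, {"x": 0, "y": 0, "z": 0, "rx": 0, "ry": 0, "rz": 0, "claw": 160}, {"x": 0, "y": 0, "z": 0, "rx": 0, "ry": 0, "rz": 0, "claw": 160}, {"x": 0, "y": 0, "z": 0, "rx": 0, "ry": 0, "rz": 0, "claw": 160}]}}

```text
t: 9.92
tool_pos: [0.5237, 0.0386, 0.0899]
orientation: [0.527, 3.097, -0.0]
force: [0.9, 0.1, 0.4]
opening: 0.0315
gripper_force: 0.0
```

{"fn": "arm_command", "kwargs": {"targets": [{"x": 0, "y": 0, "z": 0.04, "rx": 0, "ry": 0, "rz": 0, "claw": 160}, {"x": 0, "y": 0, "z": 0.1, "rx": 0, "ry": 0, "rz": 0, "claw": 160}, {"x": 0, "y": 0, "z": 0.16, "rx": 0, "ry": 0, "rz": 0, "claw": 160}, {"x": 0, "y": 0, "z": 0.2, "rx": 0, "ry": 0, "rz": 0, "claw": 255}, {"x": -0.1, "y": 0.035, "z": 0.2, "rx": 0, "ry": 0, "rz": 0, "claw": 255}, {"x": -0.15, "y": 0.053, "z": 0.2, "rx": 0, "ry": 0, "rz": 0, "claw": 255}, {"x": -0.15, "y": 0.053, "z": 0.2, "rx": 0, "ry": 0, "rz": 0, "claw": 255}, {"x": -0.15, "y": 0.053, "z": 0.2, "rx": 0, "ry": 0, "rz": 0, "claw": 255}]}}

```text
t: 10.58
tool_pos: [0.4472, 0.0657, 0.1897]
orientation: [0.525, 3.097, 0.0]
force: [-0.2, -0.2, -0.1]
opening: 0.0058
gripper_force: 0.0
```

Run:
```python
from h import *
im=[]
for n,s in(("top",(180,270,225,325)),("side",(180,250,225,303))):
    a,d=robot.read_camera(n); np.savez(n+"2.npz",a=a,d=d); im.append(cv2.resize(a[s[0]:s[1],s[2]:s[3]],(400,360),interpolation=cv2.INTER_CUBIC))
    P=st(cloud(n,d))*1000
    m=(P[...,0]>-60)&(P[...,0]<60)&(abs(P[...,1])<26)&(P[...,2]>60)&(P[...,2]<135)
    for zl in range(60,132,6):
        k=m&(P[...,2]>=zl)&(P[...,2]<zl+6)
        if k.any(): print(n,zl,k.sum(),np.percentile(P[k],[2,98],0).round(1)[:,:2].ravel())
cv2.imwrite("pics/g4.png",np.hstack(im)[:,:,::-1]); s=robot.read_state(); print(s["tool_pos"],s["orientation"],s["opening"],s["force"],s["t"])
```

```text
top 60 4 [ -3.  -16.6   2.6  24.5]
top 66 19 [ -2.9 -21.1  16.8  25.6]
top 72 20 [ -0.9 -12.9  14.9  15.6]
top 78 15 [ -4.5 -16.2  20.2   3.4]
top 84 9 [ -6.6 -16.9  14.    9.7]
top 90 39 [ -5.  -18.    9.2  16.6]
top 96 12 [ -4.  -18.7   6.3  18.4]
top 102 9 [  3.3 -17.6  10.2  17.6]
top 108 19 [  9.5 -16.3  18.5  15.4]
top 114 23 [ 15.2 -11.8  24.2  10.9]
top 120 19 [20.1 -6.1 27.5  6.6]
top 126 2 [25.9 -2.4 27.3  1.4]
side 60 31 [-19.4 -19.5  12.3  -3. ]
side 66 29 [-19.1 -21.6  12.4  -1.9]
side 72 56 [-51.  -18.   15.6   0.1]
side 78 77 [-58.3 -17.5  19.4   9.5]
side 84 79 [-56.6 -17.9   6.2  14.7]
side 90 65 [-57.7 -18.6   5.5  17.7]
side 96 43 [-57.3 -18.3   4.5  18.9]
side 102 9 [  4.6 -16.3  11.6  17.1]
side 108 11 [  8.8 -15.5  16.2  13.3]
side 114 9 [ 14.6 -12.   20.3   6.5]
side 120 7 [20.8 -6.1 24.7  5.8]
[0.44927776 0.06515072 0.19049415] [5.25973446e-01 3.09546487e+00 1.61649699e-04] 0.0011594528168288392 [-0.67733497 -0.25405907  0.35522122] 10.6833
```

View pics/g4.png

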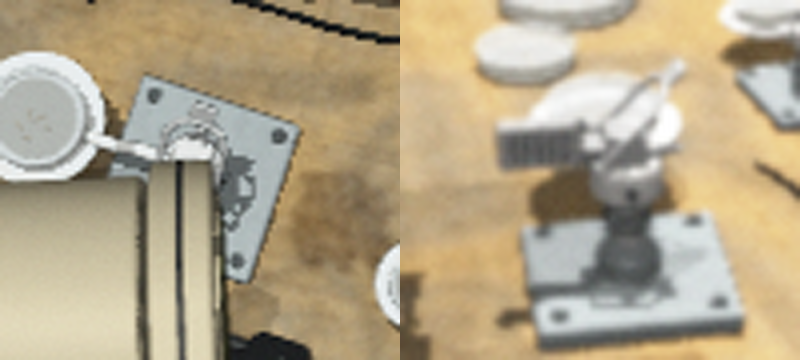

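Run:
```python
from h import *
z=np.load("side2.npz"); P=st(cloud("side",z["d"]))*1000+[2.7,.6,0]
m=(P[...,0]>-80)&(P[...,0]<-10)&(abs(P[...,1])<12)&(P[...,2]>70)&(P[...,2]<104); q=P[m]
print(len(q),np.percentile(q[:,0],[0,2,5]),"z",np.percentile(q[:,2],[2,98]))
q=q[(q[:,0]<-26)];print(np.percentile(q,[2,98],0)); t=q[q[:,2]>94]; print("top face",len(t),np.median(t,0),np.polyfit(t[:,0],t[:,2],1),np.polyfit(t[:,0],t[:,1],1),np.percentile(t[:,0],[3,97]))
```

```text
197 [-61.72096818 -60.16321069 -59.39644377] z [74.38848078 98.72094924]
[[-60.30584729  -6.03693643  75.20773516]
 [-27.69909406   3.85968501  98.87967733]]
top face 42 [-46.00234727  -2.04846715  97.60181844] [2.56508037e-02 9.83271466e+01] [-0.06732535 -4.31126294] [-61.1686031  -28.69464032]
```

The side crop shows the pin through the post with its ring standing up, the tab near (680,65) in the crop. The grip's rear is at stand x ≈ -61, so the shoulder is home. The fingers are closed, so I'll hover them over the tab.

{"fn": "arm_command", "kwargs": {"targets": [{"x": 0.06, "y": -0.021, "z": 0, "rx": 0, "ry": 0, "rz": 0, "claw": 255}, {"x": 0.13, "y": -0.046, "z": 0, "rx": 0, "ry": 0, "rz": 0, "claw": 255}, {"x": 0.2, "y": -0.07, "z": 0, "rx": 0, "ry": 0, "rz": 0, "claw": 255}, {"x": 0.25, "y": -0.088, "z": 0, "rx": 0, "ry": 0, "rz": 0, "claw": 255}, {"x": 0.266, "y": -0.0932, "z": 0, "rx": 0, "ry": 0, "rz": 0, "claw": 255}, {"x": 0.266, "y": -0.0932, "z": -0.05, "rx": 0, "ry": 0, "rz": 0, "claw": 255}, {"x": 0.266, "y": -0.0932, "z": -0.08, "rx": 0, "ry": 0, "rz": 0, "claw": 255}, {"x": 0.266, "y": -0.0932, "z": -0.088, "rx": 0, "ry": 0, "rz": 0, "claw": 255}, {"x": 0.266, "y": -0.0932, "z": -0.088, "rx": 0, "ry": 0, "rz": 0, "claw": 255}]}}

```text
t: 11.43
tool_pos: [0.5806, 0.0185, 0.144]
orientation: [-0.527, -3.093, 0.001]
force: [-0.8, 0.1, 0.3]
opening: 0.0006
gripper_force: 0.0
```

Run:
```python
from h import *
a,d=robot.read_camera("side"); cv2.imwrite("pics/g5.png",cv2.resize(a[165:235,225:303],(624,560),interpolation=cv2.INTER_CUBIC)[:,:,::-1])
s=robot.read_state(); print(st(s["tool_pos"]),s["orientation"],s["opening"],s["force"],s["t"])
```

```text
[0.02171722 0.00059857 0.14558271] [-5.26604346e-01 -3.09581688e+00  2.54634240e-04] 0.0002190677454758308 [ 0.62668703 -0.56776051  0.82812744] 11.4833
```

View pics/g5.png

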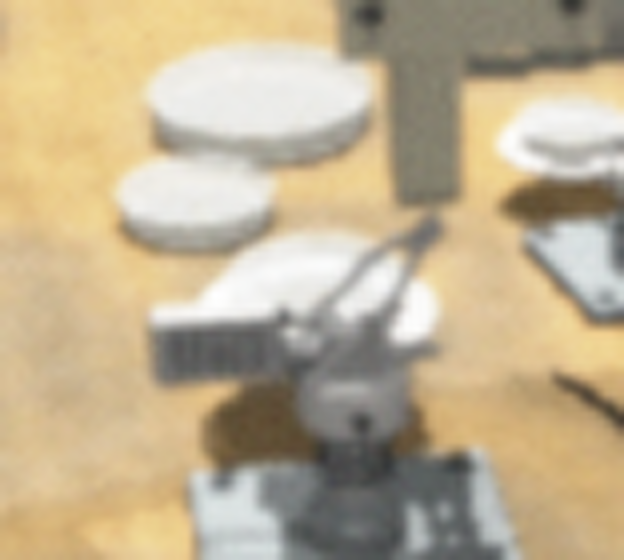

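The fingertips at crop (425,200) are just above the tab at (430,230). I'll press along the ring's arc.

{"fn": "arm_command", "kwargs": {"targets": [{"x": 0.0006, "y": -0.0002, "z": -0.006, "rx": 0, "ry": 0, "rz": 0, "claw": 255}, {"x": 0.0006, "y": -0.0002, "z": -0.012, "rx": 0, "ry": 0, "rz": 0, "claw": 255}, {"x": 0.0045, "y": -0.0016, "z": -0.0165, "rx": 0, "ry": 0, "rz": 0, "claw": 255}, {"x": 0.0083, "y": -0.0029, "z": -0.021, "rx": 0, "ry": 0, "rz": 0, "claw": 255}, {"x": 0.0083, "y": -0.0029, "z": -0.021, "rx": 0, "ry": 0, "rz": 0, "claw": 255}]}}

```text
t: 11.9
tool_pos: [0.5863, 0.0171, 0.1357]
orientation: [0.526, 3.096, -0.0]
force: [0.1, -0.5, 1.6]
opening: 0.0002
gripper_force: 0.6
```

{"fn": "arm_command", "kwargs": {"targets": [{"x": 0.0036, "y": -0.0012, "z": -0.005, "rx": 0, "ry": 0, "rz": 0, "claw": 255}, {"x": 0.0072, "y": -0.0025, "z": -0.0098, "rx": 0, "ry": 0, "rz": 0, "claw": 255}, {"x": 0.01, "y": -0.0035, "z": -0.015, "rx": 0, "ry": 0, "rz": 0, "claw": 255}, {"x": 0.0132, "y": -0.0046, "z": -0.02, "rx": 0, "ry": 0, "rz": 0, "claw": 255}, {"x": 0.0132, "y": -0.0046, "z": -0.02, "rx": 0, "ry": 0, "rz": 0, "claw": 255}]}}

```text
t: 12.32
tool_pos: [0.5928, 0.0147, 0.1252]
orientation: [0.527, 3.097, -0.0]
force: [1.7, -0.3, 1.7]
opening: 0.0003
gripper_force: 1.0
```

{"fn": "arm_command", "kwargs": {"targets": [{"x": 0.0026, "y": -0.0009, "z": -0.0055, "rx": 0, "ry": 0, "rz": 0, "claw": 255}, {"x": 0.0053, "y": -0.0019, "z": -0.011, "rx": 0, "ry": 0, "rz": 0, "claw": 255}, {"x": 0.0075, "y": -0.0026, "z": -0.0165, "rx": 0, "ry": 0, "rz": 0, "claw": 255}, {"x": 0.0096, "y": -0.0034, "z": -0.022, "rx": 0, "ry": 0, "rz": 0, "claw": 255}, {"x": 0.0096, "y": -0.0034, "z": -0.022, "rx": 0, "ry": 0, "rz": 0, "claw": 255}]}}

```text
t: 12.73
tool_pos: [0.5962, 0.0132, 0.1129]
orientation: [-0.526, -3.095, 0.0]
force: [-0.4, -0.1, -1.0]
opening: 0.0008
gripper_force: 0.0
```

{"fn": "arm_command", "kwargs": {"targets": [{"x": 0, "y": 0, "z": 0.05, "rx": 0, "ry": 0, "rz": 0, "claw": 255}, {"x": 0, "y": 0, "z": 0.11, "rx": 0, "ry": 0, "rz": 0, "claw": 255}, {"x": 0, "y": 0, "z": 0.15, "rx": 0, "ry": 0, "rz": 0, "claw": 255}, {"x": -0.06, "y": 0.021, "z": 0.15, "rx": 0, "ry": 0, "rz": 0, "claw": 255}, {"x": -0.12, "y": 0.042, "z": 0.15, "rx": 0, "ry": 0, "rz": 0, "claw": 255}, {"x": -0.19, "y": 0.067, "z": 0.15, "rx": 0, "ry": 0, "rz": 0, "claw": 255}, {"x": -0.26, "y": 0.091, "z": 0.15, "rx": 0, "ry": 0, "rz": 0, "claw": 255}, {"x": -0.31, "y": 0.109, "z": 0.15, "rx": 0, "ry": 0, "rz": 0, "claw": 255}, {"x": -0.31, "y": 0.109, "z": 0.15, "rx": 0, "ry": 0, "rz": 0, "claw": 255}]}}

```text
t: 13.48
tool_pos: [0.438, 0.0691, 0.1886]
orientation: [-0.524, -3.095, -0.0]
force: [-1.4, -0.5, -0.6]
opening: 0.0004
gripper_force: 0.0
```

Run:
```python
from h import *
a,d=robot.read_camera("side"); cv2.imwrite("pics/g6.png",cv2.resize(a[175:245,225:303],(624,560),interpolation=cv2.INTER_CUBIC)[:,:,::-1])
P=st(cloud("side",d))*1000+[2.7,.6,0]
m=(P[...,0]>-80)&(P[...,0]<-26)&(abs(P[...,1])<12)&(P[...,2]>94)&(P[...,2]<104); t=P[m]; print("grip top",len(t),np.percentile(t,[3,97],0),np.median(t,0))
r=P[(P[...,0]>16)&(P[...,0]<55)&(abs(P[...,1])<26)&(P[...,2]>62)&(P[...,2]<135)]; print("ring",len(r),np.percentile(r,[3,50,97],0))
s=robot.read_state(); print(s["tool_pos"],s["force"],s["t"])
```

```text
grip top 49 [[-60.90227935  -6.46502988  94.18902183]
 [-28.18070963   5.01659934  99.53484336]] [-44.868208    -1.60704405  96.85236833]
ring 55 [[ 16.06883393 -17.63359502  77.23189596]
 [ 26.73254238   0.5030422   81.13855447]
 [ 44.86507745  18.25389269  83.41944739]]
[0.44028534 0.06847666 0.18926175] [ 0.22309085 -0.09818821 -0.29086708] 13.5333
```

View pics/g6.png

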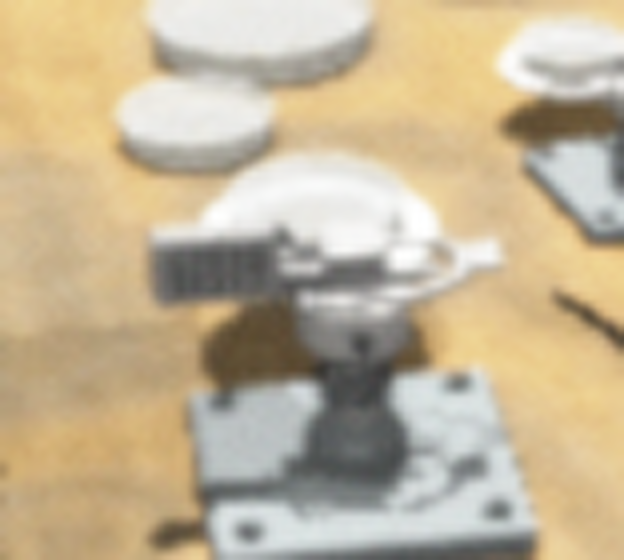

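The ring lies flat and shut past the nose, with its tab at crop (485,253). The grip's rear is unchanged (-60.9 against -61.2 mm), so the shoulder is still home. The arm is clear.

```bash
python3 -c "
from plant import robot
print(robot.close_job())"
```

```text
the job is handed in; nothing more can be done
None
```

I pushed the pin home through the post, flipped its ring shut and handed the job in at about 13.5 s; the hand-in gave no verdict, but the last camera view shows the ring flat and the shoulder still home.

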